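# Seat the eared carrier plate in the bench mixer's spring-clip bracket

### The arm

A 6-joint arm with a two-finger parallel gripper is mounted at the origin on a cart in front of the work surface, level with it; the furniture and walls round the work are solid. World frame = base frame: x ahead of the robot, y to its left, z up, the work surface at z = 0. Lengths are in mm, angles in rad, forces in N, time in s.
With the tool pointing down it reaches from about 275 to 825 mm from the base axis. Payload 5.2 kg.
Tool frame: the origin (TCP) lies at the very end of the fingers, on their centre line; the grasp point (between the pads) lies 19 mm behind it; z points along the fingers, y is the direction in which the jaws open and shut (so a half turn about z gives the same grasp; the last joint's range is limited). The gripper opens to 93 mm and grips with 3 to 60 N. Pads are 15 mm wide; open, the fingers measure 128 mm over their backs; the gripper's body (75 mm by 188 mm) begins 65 mm behind the grasp point.
Start: joints at [-1.307, 0.259, 1.535, -0, 1.348, -0.203], TCP at [247.537, -491.152, 218.653] pointing down, gripper open.
Joint ranges: [-3.14, 3.14], [-0.91, 2.08], [0.19, 2.58], [-1.22, 4.36], [0.22, 2.71], [-3.12, 3.12]. Speed limits (rad/s): [2.57, 2.57, 3.14, 3.14, 3.14, 3.14].

### API

Orientations are given as [roll, pitch, yaw] about the fixed x, y, z axes, in that order (R = Rz(yaw) Ry(pitch) Rx(roll)).
In Python, from bench import robot gives the robot as it stands. The module is installed in compiled form; this text tells all that it offers. Calls block until the motion is done:
- robot.move_ptp(position, orientation): joint-space move of the TCP to a pose.
- robot.move_linear(position, ori=None, speed=150, f_stop=None): straight line of the TCP; ori=None keeps the orientation; speed is the mean speed in mm/s. With f_stop (N) it stops when the force on the tool has changed by that much, and returns True; else False.
- robot.move_j(angles): joint-space move.
- robot.move_gripper(opening): opening from 0.0 (shut) to 1.0 (fully open); the grip force is fixed at half the most; returns when the fingers have stopped.
- robot.sleep(seconds).
- robot.inverse_kinematics(position, orientation): joint angles nearest the present ones, or None.
- robot.get_image(name): name is "scene" or "side" or "wrist"; returns a dict with "img" (384x512x3 uint8, blue, green, red), "fovy" (degrees; the focal length in pixels is half the picture's height over the tangent of half this angle, whatever the lens; pixels are square), "cx", "cy" (the principal point, pixels), "eye" and "orientation" of the camera in the world. Camera axes: x right, y down, z forward; pixel columns grow to the right and rows downward; lengths in mm; the calibration is good to about 2 mm. A picture is of the moment at which its call begins. There is no depth.
A pose or a line that the arm cannot do raises robot.MotionError and nothing moves.
- robot.hand_in(): hands the job in, once; it reports no verdict.
Readings, each from a call of its own:
- robot.current_t(): time.
- robot.current_qpos(): joint angles.
- robot.current_joint_vel(): joint speeds.
- robot.current_joint_efforts(): joint torques, N m.
- robot.current_tcp_pos(): TCP position.
- robot.current_eef_rot(): TCP orientation.
- robot.current_contact_force(): force on the tool from outside, world axes, zero at the start.
- robot.current_ft_torque(): the same for the moment, N m.
- robot.current_gripper_width(): opening from 0.0 (shut) to 1.0 (fully open).
Only numpy, scipy, OpenCV 4.12 (cv2) and the standard library are available. Lean on these libraries where they do the work, as an engineer would, in place of code of your own. Each camera call takes 0.05 s, during which the arm holds its last target.

### The job

Fit the carrier plate, the one with an ear at each end, into the bracket on the bench mixer: keeping hold of it, slide its two ears down between the spring clips of the two slots and press it until the plate sits flat, fully home on the seat. Then let go of it. Leave the similar plate without ears where it lies.

Things in the scene. Friction and masses are not known exactly. Their poses are not given: they have to be found in the camera images.
- carrier_plate: Loose bare aluminium plate lying flat, about 0.25 kg: 90 mm along x, 110 mm along y, 8 mm thick, with a 16 mm wide, 8 mm thick ear with rounded edges at each y end (170 mm over the ears). A solid upright grip fin stands on its middle: 14 mm along x, 50 mm along y, top 42 mm above the underside. Origin: centre of the underside, z up. Same after a half turn about z.
- blank_plate: Loose bystander, to be left where it lies: the same aluminium plate, 90 x 110 x 8 mm with the same grip fin, but without ears. Origin: centre of the underside, z up.
- mixer: Fixed bench mixer: white casing 130 mm along x, 200 mm along y, black dial on its -x front, aluminium bracket on top. At each y end of the bracket are two posts (inner faces at y 62 mm, tops 102 mm above the worktop), 70 mm apart along x; the slot between them, open at the top, is lined with two slippery steel spring leaves. Origin: centre of its underside, z up.
- mixer_seat (a point): Centre of the bracket's flat seat, 60 mm above the worktop; axes as the mixer's. Plate home: its origin here, its y along this y (either way). The leaves' mouth is 37 mm wide, 41 mm above the seat, narrowing to 11 mm at 17 mm above it; each leaf yields up to 10 mm. Pressing the ears through takes 10 to 15 N in all (up to 25 N if off-centre); then the leaves snap back over them.
Mind the look-alikes: they are no part of the job. Leave any yellow look-alike of the carrier_plate alone.

How it is judged:
By the outcome, as a careful person would: the job done as asked, in the order asked, and still so for the second after the job is handed in, with the robot touching nothing.
It also fails if it takes over 42 s, if anything falls off the work surface, if the arm or the gripper's body presses on something with over 40 N, if the wrist force passes 120 N, or if a joint passes its speed limit or range.

## Working session

There is one attempt and no reset: what is moved stays moved. The work goes in short steps, each a Python script; the robot and the scene stay as the last script left them, time stands still between calls to the robot, and variables do not carry over. Pictures are saved under pics/ and viewed, and the job is handed in when it is done.

```bash
mkdir -p pics
cat > h.py <<'E'
import numpy as np, cv2
from bench import robot
from scipy.spatial.transform import Rotation as Ro
def cam(n):
    d=robot.get_image(n); return d
def ray(d,u,v):
    f=d["img"].shape[0]/2/np.tan(np.radians(d["fovy"])/2)
    o=np.array(d["orientation"],float)
    R=o if o.shape==(3,3) else Ro.from_euler('xyz',o).as_matrix()
    r=R@np.array([(u-d["cx"])/f,(v-d["cy"])/f,1]); return np.array(d["eye"],float),r/np.linalg.norm(r)
def onplane(d,u,v,z):
    e,r=ray(d,u,v); return e+r*(z-e[2])/r[2]
def proj(d,p):
    f=d["img"].shape[0]/2/np.tan(np.radians(d["fovy"])/2)
    o=np.array(d["orientation"],float)
    R=o if o.shape==(3,3) else Ro.from_euler('xyz',o).as_matrix()
    c=R.T@(np.array(p)-np.array(d["eye"])); return c[:2]/c[2]*f+[d["cx"],d["cy"]]
E
python3 - <<'E'
from h import *
import pickle
for n in ("scene","side","wrist"):
    d=cam(n); pickle.dump(d,open(n+".pkl","wb")); cv2.imwrite(f"pics/{n}0.png",d["img"])
    print(n,d["fovy"],d["cx"],d["cy"],d["eye"],d["orientation"])
print(robot.current_eef_rot(),robot.current_t())
E
```

```text
scene 49.241690231452445 254.11032595126926 197.75817190675406 [ -59.44663143 -875.94842842  598.35497963] [-2.05754423 -0.00539454 -0.64756326]
side 45.38987690651595 253.45415445596237 186.37645531318378 [  233.89719884 -1188.72957117   590.13679299] [-2.01495494e+00 -1.44510169e-03 -2.65763436e-01]
wrist 71.7564938914397 251.38796445852813 191.23745594692951 [ 309.19762978 -459.50272484  384.06091546] [ 2.88745249e+00  7.88765153e-04 -1.10423559e+00]
[-3.14018160e+00 -3.30926966e-04  4.66836701e-01] 0.15
```

View pics/scene0.png

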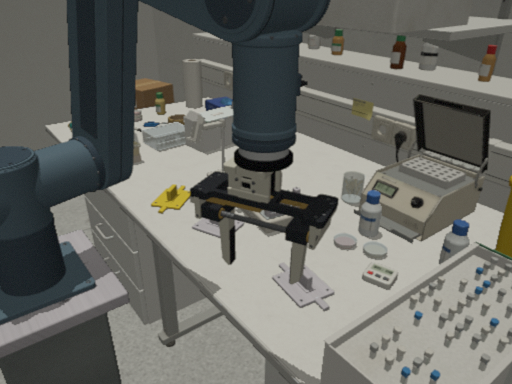

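View pics/side0.png

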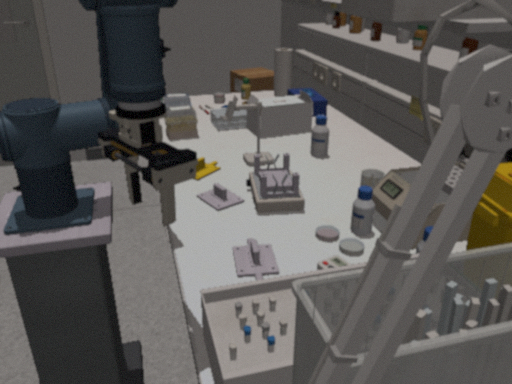

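View pics/wrist0.png

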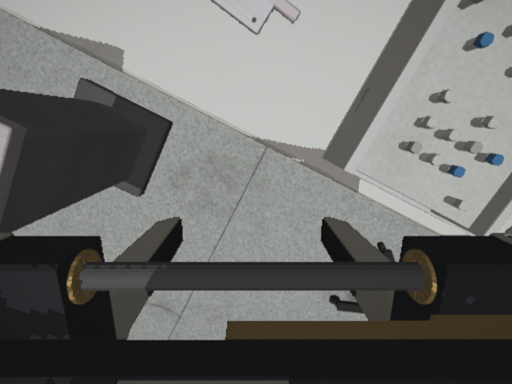

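The side view shows the eared plate near (255,258), the blank near (220,197) and the mixer near (277,185). In the scene view the eared plate is near (303,285), and a yellow look-alike near (170,197). I'll get rough positions, then look from above.

Run:
```python
from h import *
import pickle
s=pickle.load(open("side.pkl","rb"));c=pickle.load(open("scene.pkl","rb"))
print("carrier",onplane(s,255,260,8),onplane(c,303,285,8))
print("blank",onplane(s,220,199,8)); print("mixer",onplane(s,277,183,60))
a=cv2.resize(s["img"][130:290,180:340],None,fx=5,fy=5,interpolation=cv2.INTER_CUBIC)[:, :]
cv2.imwrite("pics/sidez.png",cv2.resize(a,(600,600)))
w=pickle.load(open("wrist.pkl","rb"))
R=Ro.from_euler('xyz',w["orientation"]).as_matrix()
T=Ro.from_euler('xyz',robot.current_eef_rot()).as_matrix()
print(T.T@(np.array(w["eye"])-robot.current_tcp_pos())); print(T.T@R)
```

```text
carrier [ 459.97809722 -374.3611401     8.        ] [ 457.59375421 -373.02272477    8.        ]
blank [444.38265737 -63.41455272   8.        ]
mixer [ 594.94104537 -110.00201912   60.        ]
[  69.25037627   -0.31703202 -166.02994194]
[[-2.76225753e-04 -9.67796593e-01 -2.51733349e-01]
 [ 9.99999768e-01 -4.24004755e-04  5.32804527e-04]
 [-6.22382543e-04 -2.51733143e-01  9.67796485e-01]]
```

View pics/sidez.png

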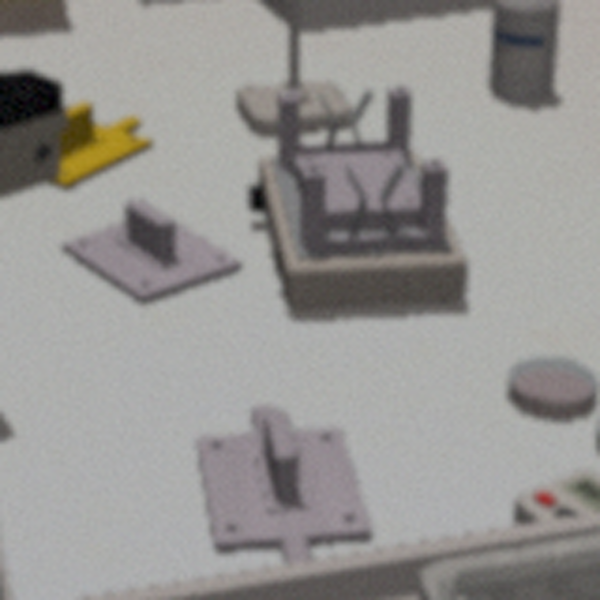

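The zoom confirms the carrier (ears at both ends), the blank and the mixer bracket. Next I'll view the carrier and the mixer from above with the wrist camera.

Run:
```python
from h import *
import pickle
def grab(n):
    d=cam("wrist"); pickle.dump(d,open(n+".pkl","wb")); cv2.imwrite(f"pics/{n}.png",d["img"])
robot.move_ptp([460,-430,170],[np.pi,0,np.pi/2]); grab("w1")
robot.move_ptp([595,-175,230],[np.pi,0,np.pi/2]); grab("w2")
print(robot.current_t(),robot.current_tcp_pos(),robot.current_qpos())
```

```text
2.2917 [ 594.34641981 -176.68071162  229.57229347] [-4.68256619e-01  3.79106702e-01  1.33818852e+00 -5.92529750e-04
  1.42488683e+00 -4.66052299e-01]
```

View pics/w1.png

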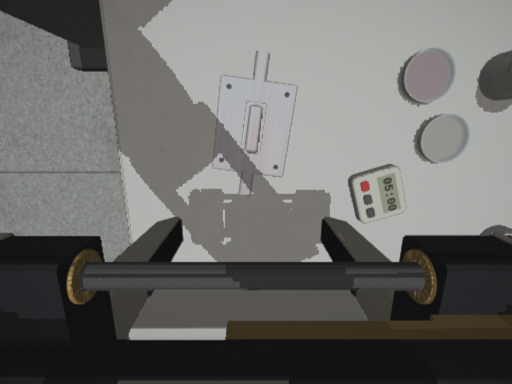

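View pics/w2.png

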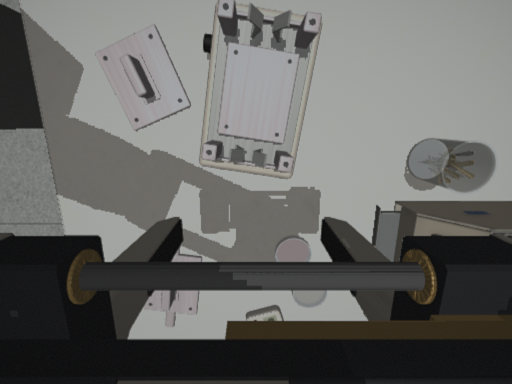

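Both pictures are clear. w1 shows the carrier with holes near (229,86), (287,94), (276,167), (222,160) and ears at (262,52)/(246,195). w2 shows the mixer's post tops near (227,8), (312,20), (210,153), (285,163) and the seat plate around (258,93). I'll zoom in on the edges.

Run:
```python
import cv2
a=cv2.imread("pics/w1.png")[40:205,200:310]; cv2.imwrite("pics/w1z.png",cv2.resize(a,None,fx=3.6,fy=3.6,interpolation=cv2.INTER_CUBIC))
a=cv2.imread("pics/w2.png")[0:190,190:335]; cv2.imwrite("pics/w2z.png",cv2.resize(a,None,fx=3.1,fy=3.1,interpolation=cv2.INTER_CUBIC))
```

```text
(no output)
```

View pics/w1z.png

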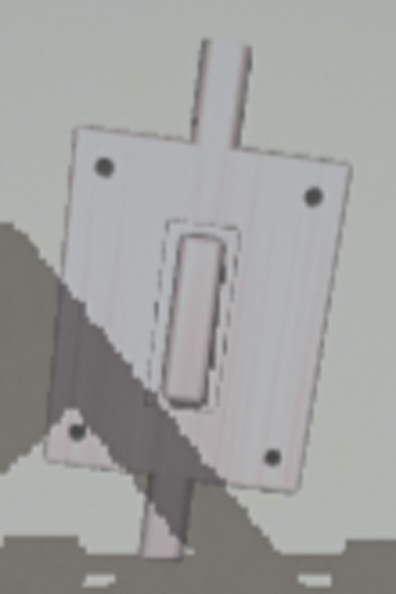

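View pics/w2z.png

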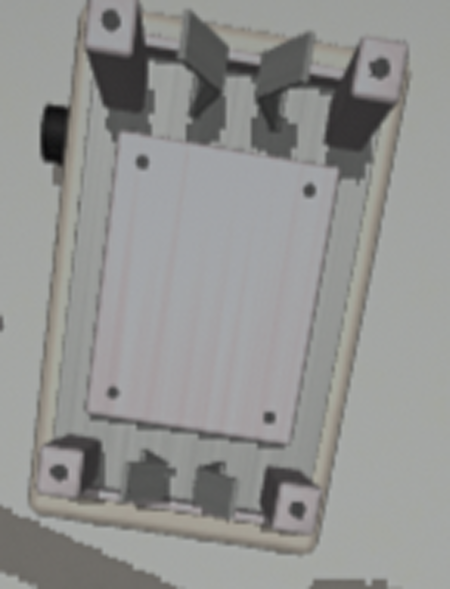

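```bash
cat > meas.py <<'E'
from h import *
import pickle
def hole(d,u,v,r=5):
    # dark-blob centroid
    g=cv2.cvtColor(d["img"],cv2.COLOR_BGR2GRAY).astype(float)
    for _ in range(4):
        u0,v0=int(round(u)),int(round(v)); y0=max(0,v0-r);x0=u0-r
        p=g[y0:v0+r+1,x0:u0+r+1]; t=np.median(p)
        yy,xx=np.mgrid[y0:y0+p.shape[0],x0:x0+p.shape[1]]
        w=np.clip(t-25-p,0,None)*((xx-u)**2+(yy-v)**2<=r*r)
        u,v=(w*xx).sum()/w.sum(),(w*yy).sum()/w.sum()
    return u,v
def rect(d,pts,z,r=4):
    P=[]
    for u,v in pts:
        a=hole(d,u,v,r); p=onplane(d,*a,z); P.append(p[:2]); print(np.round(a,1),np.round(p,1))
    P=np.array(P) # order: +y-x, +y+x, -y-x, -y+x
    c=P.mean(0); yv=P[0]+P[1]-P[2]-P[3]; xv=P[1]+P[3]-P[0]-P[2]
    print("c",c.round(1),"yaw from y",np.degrees(np.arctan2(-yv[0],yv[1])).round(2),"from x",np.degrees(np.arctan2(xv[1],xv[0])).round(2),"size x,y",np.linalg.norm(xv)/2,np.linalg.norm(yv)/2)
    return c
E
python3 - <<'E'
from meas import *
a=pickle.load(open("w1.pkl","rb"));b=pickle.load(open("w2.pkl","rb"))
print("carrier holes");rect(a,[(229,86),(287,94.5),(221.5,160),(275.5,167)],8)
def z(u,v):return (200+u/3.6-.4,40+v/3.6-.4)
print("ears",onplane(a,*z(227,41),4)[:2],onplane(a,*z(161,557),4)[:2])
P=[onplane(a,*z(*q),8)[:2] for q in[(76,127),(350,164),(45,461),(296,491)]]
P=np.array(P);print("corners",P.round(1),P.mean(0),np.linalg.norm(P[1]-P[0]),np.linalg.norm(P[2]-P[0]))
F=np.array([onplane(a,*z(*q),42)[:2] for q in[(182,235),(222,238),(165,401),(204,404)]]);print("fin",F.round(1),F.mean(0))
def z(u,v):return (190+u/3.1-.4,0+v/3.1-.4)
print("seat holes");rect(b,[z(142,161),z(309,190),z(112,393),z(269,417)],60)
print("posts");rect(b,[z(111,20),z(379,68),z(59,471),z(297,509)],102)
E
```

```text
carrier holes
[228.6  85.9] [ 432.9 -320.4    8. ]
[286.6  94.2] [ 500.4 -329.5    8. ]
[221.6 159.1] [ 422.2 -405.2    8. ]
[275.3 166.6] [ 489.  -414.7    8. ]
c [ 461.1 -367.4] yaw from y -7.42 from x -7.94 size x,y 67.76218725017888 85.71514503707147
ears [ 472.22926786 -282.75646676] [ 449.90572103 -451.58144806]
corners [[ 424.2 -308.5]
 [ 511.9 -319.7]
 [ 410.1 -415.9]
 [ 497.4 -426.7]] [ 460.91195849 -367.6619717 ] 88.41615030970536 108.32063890627457
fin [[ 458.  -343.3]
 [ 469.7 -344.1]
 [ 452.6 -391.7]
 [ 464.5 -392.6]] [ 461.19947406 -367.91208487]
seat holes
[235.4  51.8] [576.1 -28.8  60. ]
[289.4  61. ] [638.4 -38.5  60. ]
[225.9 126.1] [ 562.9 -111.7   60. ]
[276.4 134.2] [ 625.2 -121.6   60. ]
c [600.6 -75.1] yaw from y -9.0 from x -8.93 size x,y 63.07892046917185 84.07011085709703
posts
[225.2   6. ] [569.1   1.8 102. ]
[312.1  21.5] [653.9 -11.6 102. ]
[208.6 151.9] [ 547.1 -138.6  102. ]
[285.5 163.9] [ 632.2 -152.1  102. ]
c [600.6 -75.1] yaw from y -8.86 from x -9.0 size x,y 86.01681133064403 142.15646778499763
```

All sizes check out, with post spacing consistent and the seat and post centres equal. The carrier is at (461.1,-367.6) with yaw -7.6°, and the seat at (600.6,-75.1) with yaw -8.95°. Next is the grasp.

Run:
```python
from h import *
import pickle
o=[np.pi,0,np.radians(90-7.6)]
robot.move_ptp([461.1,-367.6,110],o)
robot.move_linear([461.1,-367.6,30],speed=150)
print(robot.move_linear([461.1,-367.6,10.5],speed=40,f_stop=6)); robot.sleep(.3)
print(robot.current_tcp_pos(),robot.current_contact_force())
robot.move_gripper(0); print(robot.current_gripper_width()*93,robot.current_contact_force())
robot.move_linear([461.1,-367.6,150],speed=120);robot.sleep(.3)
print(robot.current_tcp_pos(),robot.current_gripper_width()*93,robot.current_contact_force(),robot.current_ft_torque(),robot.current_t())
for n in("wrist","side"):
    d=cam(n); pickle.dump(d,open(n+"2.pkl","wb")); cv2.imwrite(f"pics/{n}2.png",d["img"])
```

```text
False
[ 461.22589422 -367.72588223   10.70605958] [-0.15823124 -1.28307198 -0.44592231]
14.096334134114368 [-0.33984817  0.19188412 -0.07227588]
[ 460.97416727 -367.46912096  149.55127073] 14.025001653881903 [ 0.41547372  0.09417317 -2.09429638] [-0.04777341 -0.04795858  0.05360824] 7.75
```

View pics/wrist2.png

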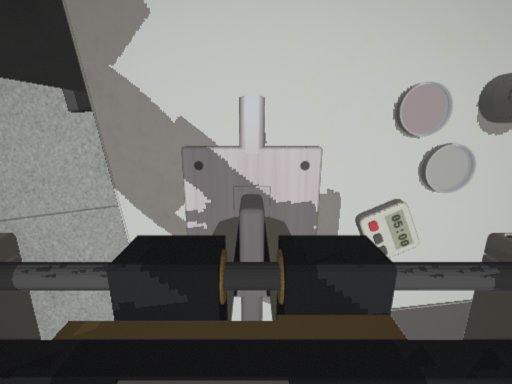

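View pics/side2.png

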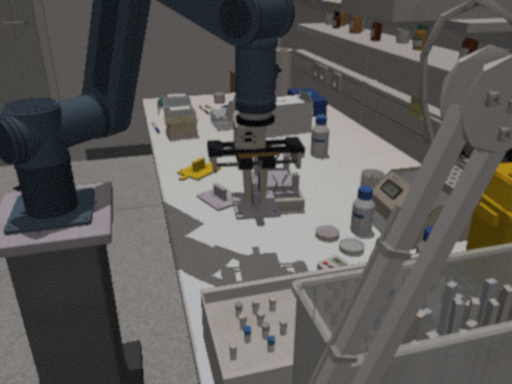

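Held, with the jaws at 14.0 mm. The plate is square in the wrist view: its ear is at (252,97) and its holes at (198,166) and (305,166). I'll measure the plate's offset in the hand.

Run:
```python
from meas import *
a=pickle.load(open("wrist2.pkl","rb"))
T=Ro.from_euler('xyz',robot.current_eef_rot()).as_matrix(); t=np.array(robot.current_tcp_pos()); zt=t[2]-2.5
for p in [hole(a,198,166,5),hole(a,305,166,5),(239.5,97),(265,97),(183,147),(321.5,147)]:
    print(np.round(p,1),(T.T@(onplane(a,*p,zt)-t)).round(1))
g=cv2.resize(a["img"][85:240,170:335],None,fx=3.6,fy=3.6,interpolation=cv2.INTER_CUBIC);cv2.imwrite("pics/g.png",g)
print(robot.current_eef_rot())
```

```text
meas.py:11: RuntimeWarning: invalid value encountered in scalar divide
  u,v=(w*xx).sum()/w.sum(),(w*yy).sum()/w.sum()
Traceback (most recent call last):
  File "meas.py", line 7, in hole
    u0,v0=int(round(u)),int(round(v)); y0=max(0,v0-r);x0=u0-r
              ~~~~~^^^
ValueError: cannot convert float NaN to integer
```

Run:
```python
from meas import *
a=pickle.load(open("wrist2.pkl","rb"))
T=Ro.from_euler('xyz',robot.current_eef_rot()).as_matrix(); t=np.array(robot.current_tcp_pos()); zt=t[2]-2.5
for p in [(198.4,165.8),(305,165.8),(239.5,97),(265,97),(183,147),(321.5,147)]:
    print(np.round(p,1),(T.T@(onplane(a,*p,zt)-t)).round(1))
g=cv2.resize(a["img"][85:240,170:335],None,fx=3.6,fy=3.6,interpolation=cv2.INTER_CUBIC);cv2.imwrite("pics/g.png",g)
print(robot.current_eef_rot())
```

```text
[198.4 165.8] [ 42.7 -34.4   2.5]
[305.  165.8] [42.6 33.8  2.5]
[239.5  97. ] [84.3 -7.7  2.5]
[265  97] [84.3  7.7  2.5]
[183 147] [ 54.6 -43.5   2.5]
[321.5 147. ] [54.5 43.5  2.5]
[-3.14131883e+00 -2.50261603e-04  1.43812044e+00]
```

View pics/g.png

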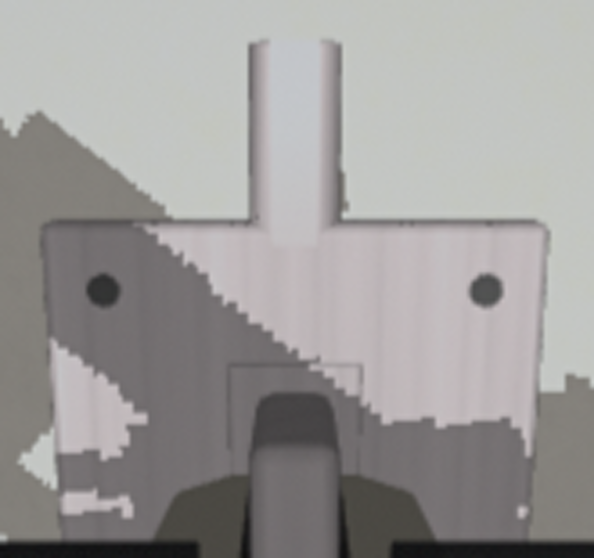

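The plate is centred in the hand to about 0.5 mm and square to it. Now I'll carry it over the bracket and check alignment before inserting.

Run:
```python
from meas import *
o=[np.pi,0,np.radians(90-8.95)]
robot.move_ptp([600.6,-75.1,190],o)
robot.move_linear([600.6,-75.1,122],ori=o,speed=100);robot.sleep(.4)
print(robot.current_tcp_pos(),robot.current_eef_rot(),robot.current_contact_force(),robot.current_t(),robot.current_gripper_width()*93)
for n in("wrist","side"):
    d=cam(n); pickle.dump(d,open(n+"3.pkl","wb")); cv2.imwrite(f"pics/{n}3.png",d["img"])
d=pickle.load(open("side3.pkl","rb"));cv2.imwrite("pics/side3z.png",cv2.resize(d["img"][100:240,180:340],None,fx=4,fy=4,interpolation=cv2.INTER_CUBIC))
```

```text
[600.74430887 -75.09685137 122.33057923] [3.14100901e+00 1.01634252e-04 1.41467587e+00] [-0.03045681 -0.63117569 -2.21122489] 10.325 14.10342290777293
```

View pics/wrist3.png

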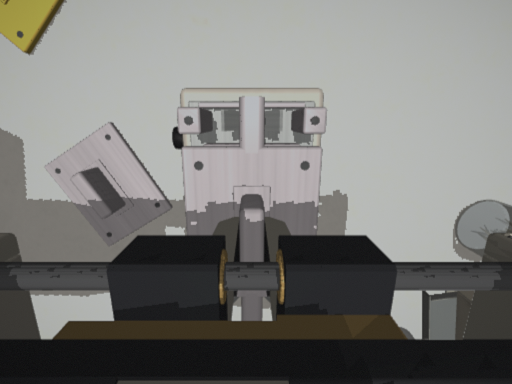

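View pics/side3z.png

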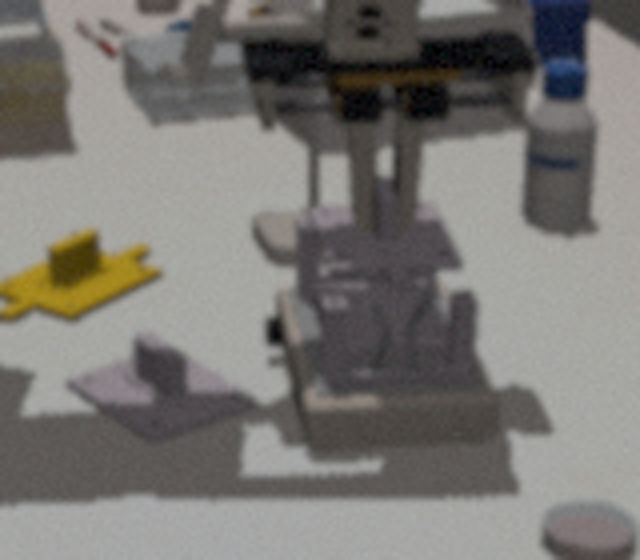

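Aligned: the post holes at (189,120) and (315,120) have midpoint 252, and the ear is centred at column 252. Next I'll press down with a force guard.

Run:
```python
from meas import *
o=[np.pi,0,np.radians(90-8.95)]
def st(s): print(s,np.round(robot.current_tcp_pos(),2),np.round(robot.current_contact_force(),1),np.round(robot.current_ft_torque(),2),round(robot.current_gripper_width()*93,2),robot.current_t())
print(robot.move_linear([600.6,-75.1,95],ori=o,speed=60,f_stop=15)); st("95")
for z in (84,80,76,73,70.5):
    r=robot.move_linear([600.6,-75.1,z],ori=o,speed=25,f_stop=40); st((z,r))
    if r: break
```

```text
False
95 [600.47 -75.07  94.62] [ 0.7 -0.9 -1.5] [-0.03 -0.04  0.01] 14.21 11.025
(84, False) [601.32 -75.36  85.18] [-1.5  0.7  5.6] [-0.03  0.13 -0.02] 14.0 11.6167
(80, False) [600.62 -75.12  79.62] [ 1.  -0.6 -1.4] [-0.08 -0.22 -0.01] 13.78 11.925
(76, False) [600.49 -75.04  75.17] [ 1.2 -0.4 -6.3] [-0.1  -0.47 -0.01] 13.97 12.2333
(73, False) [600.65 -75.1   72.8 ] [ 1.9  0.  -3.8] [-0.06 -0.39  0.02] 14.03 12.5
(70.5, False) [600.4  -75.03  70.5 ] [-0.2  0.3 -2.1] [-0.06 -0.13  0.04] 13.94 12.75
```

Run:
```python
from meas import *
o=[np.pi,0,np.radians(90-8.95)]
def st(s): print(s,np.round(robot.current_tcp_pos(),2),np.round(robot.current_contact_force(),1),np.round(robot.current_ft_torque(),2),round(robot.current_gripper_width()*93,2),robot.current_t())
for z in (69.5,68.5,67.5,66.5):
    r=robot.move_linear([600.6,-75.1,z],ori=o,speed=15,f_stop=25); robot.sleep(.1); st((z,r))
    if r or robot.current_contact_force()[2]>20: break
for n in("wrist","side"):
    d=cam(n); pickle.dump(d,open(n+"4.pkl","wb")); cv2.imwrite(f"pics/{n}4.png",d["img"])
d=pickle.load(open("side4.pkl","rb"));cv2.imwrite("pics/side4z.png",cv2.resize(d["img"][120:240,200:340],None,fx=5,fy=5,interpolation=cv2.INTER_CUBIC))
```

```text
(69.5, False) [600.4  -75.04  70.49] [-2.7 -0.   5. ] [ 0.04  0.26 -0.02] 13.8 13.1
(68.5, False) [600.42 -75.07  70.47] [-5.1  1.4 10.8] [0.19 0.77 0.03] 13.76 13.45
(67.5, False) [600.43 -75.08  70.45] [-7.6  2.5 16.6] [0.24 1.19 0.03] 13.8 13.8
(66.5, False) [600.42 -75.08  70.44] [-9.3  1.8 23.7] [ 0.41  1.65 -0.04] 13.68 14.15
```

View pics/wrist4.png

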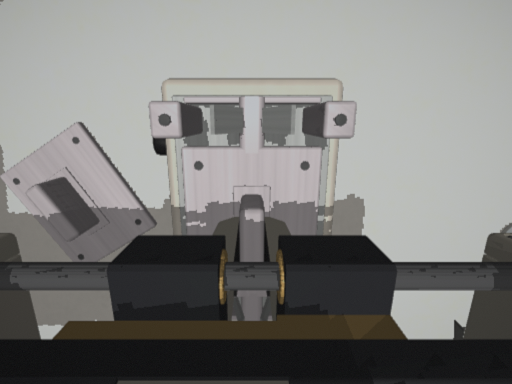

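View pics/side4z.png

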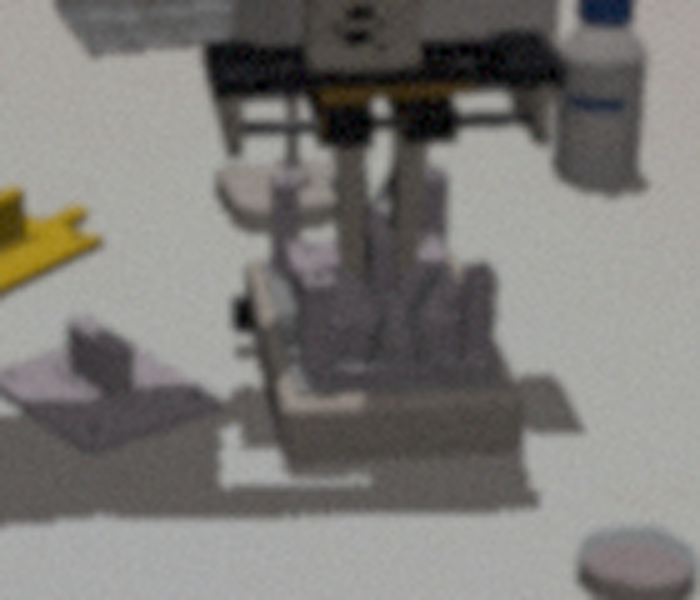

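There is a hard stop at TCP z 70.45, against an expected 70.5 for home. I'll relieve the preload, let go, retreat and check.

Run:
```python
from meas import *
robot.move_linear([600.5,-75.08,70.2],speed=15); robot.sleep(.2); print(robot.current_contact_force())
robot.move_gripper(0.5); robot.sleep(.2); print(robot.current_gripper_width()*93,robot.current_contact_force())
robot.move_linear([600.5,-75.08,200],speed=120)
robot.move_ptp([590,-140,230],[np.pi,0,np.radians(81.05)]);robot.sleep(.3)
print(robot.current_contact_force(),robot.current_t())
for n in("wrist","side"):
    d=cam(n); pickle.dump(d,open(n+"5.pkl","wb")); cv2.imwrite(f"pics/{n}5.png",d["img"])
cv2.imwrite("pics/wrist5z.png",cv2.resize(pickle.load(open("wrist5.pkl","rb"))["img"][0:230,150:360],None,fx=2.6,fy=2.6,interpolation=cv2.INTER_CUBIC))
cv2.imwrite("pics/side5z.png",cv2.resize(d["img"][120:240,200:340],None,fx=5,fy=5,interpolation=cv2.INTER_CUBIC))
```

```text
[-1.61710206  1.0363623   5.57804904]
46.03357384568696 [-0.14579278 -0.08163383  0.34105209]
[-0.2129085  -0.47778163  0.98324459] 17.7
```

View pics/wrist5z.png

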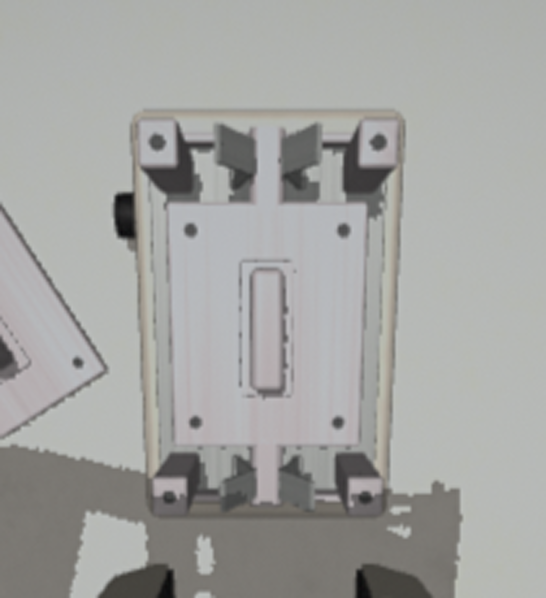

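View pics/side5z.png

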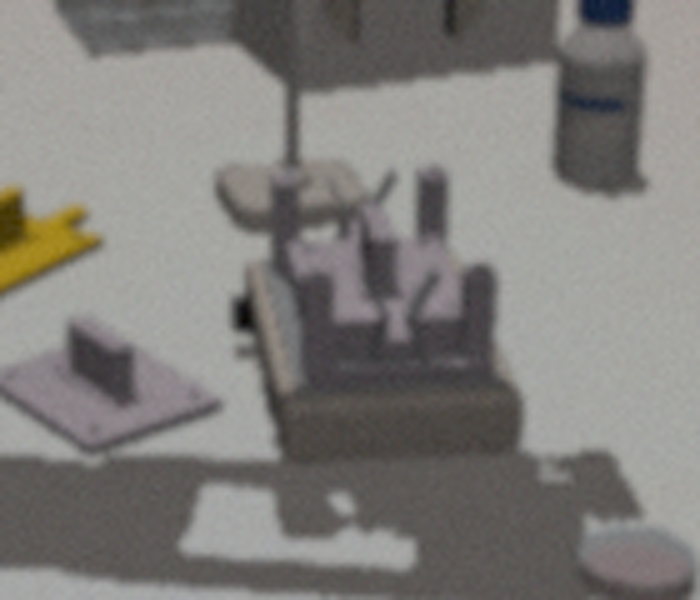

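The plate sits flat between the posts, with an ear in each leaf pair and the leaves closed over them. One numeric check of height and centre, then hand in.

Run:
```python
from meas import *
d=pickle.load(open("wrist5.pkl","rb"))
z=lambda u,v:(150+u/2.6-.3,v/2.6-.3)
rect(d,[z(191,230),z(344,230),z(195,422),z(338,422)],68)
robot.hand_in()
```

```text
[222.8  88. ] [573.4 -27.3  68. ]
[281.7  88.1] [640.7 -37.9  68. ]
[224.7 162. ] [ 560.1 -112.3   68. ]
[279.5 162.1] [ 627.2 -122.9   68. ]
c [600.4 -75.1] yaw from y -8.99 from x -8.97 size x,y 68.0598726411072 86.01752764049007
the job is handed in; nothing more can be done
```

The carrier plate is fitted in the mixer's bracket and released. I gripped it by its fin, slid both ears down between the spring clips, pressed it home and then let go. The job was handed in at about 18 s.

- **Seating:** The plate met a hard stop at TCP z 70.45 mm, where 70.5 mm means fully home. I pressed it there with about 24 N.
- **Position after release:** The plate's centre measured (600.4, -75.1) against the seat's (600.6, -75.1), with yaw -9.0° against -8.95°. Its hole spacing read at the height of a seated plate matches what it measured on the bench (68.1 × 86.0 mm against 67.8 × 85.7 mm).
- **Clips and other plates:** The last pictures show the leaves closed over both ears, and I never touched the blank plate or the yellow look-alike.
- **Not recorded:** I read the force only between press steps, up to 6 N while the ears went through, so the peak as the leaves snapped over is unknown. The 40 N guard did not trip.

No check failed or disagreed.

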